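# Set a stop screw to a setting block by feel

## Task

Take the red T-handled driver from its stand and turn the stop screw of the blue fixture down (clockwise) until its sprung foot just drags on the steel setting block: a light pressure of about 6 N, never clamped hard. Put the driver back upright in its stand, then check the setting by pulling the block about 2 cm towards the front along its guide by the orange tab, and leave it there with the foot still lightly on it. Do not shift the block before that check, and leave the other things on the bench alone.

Things in the scene. Friction and masses are not known exactly. Their poses are not given: they have to be found in the camera images.
- fixture: fixed: base 170 x 110 x 8 mm, two guide rails along its x (22 mm high), blue bridge across (26 mm along x, 100 along y, 62 to 78 mm high). Origin at the underside on the screw axis; -x is the front, to the robot. The screw's foot (four rubber studs on a 13 mm radius, stiffly sprung, turns with the screw) starts 1 to 3.5 mm above the block; its reach below the head varies and is not measured.
- screw: vertical stop screw: brass head 30 mm across, open slot across its top 5.5 mm wide, 10 mm deep, 26 mm long; flared lips stand 2.5 mm above its mouth. Origin on the axis at the mouth, about 100 mm over the bench; x along the slot, z up. Clockwise from above lowers it 2.5 mm/rad; friction 0.03 to 0.1 N m, stays as left. On the block: about 20 N per rad; each N adds about 0.01 N m (at rest).
- block: loose steel setting block 150 x 36 x 25 mm, 0.3 kg, lying along the guide under the foot, between the rails with about 1.5 mm play each side. Origin at its underside, below the screw axis at the start; its -x points to the front of the fixture.
- block_tab (a point): centre for grasping of the orange tab on the block near its front end, 78 mm in front of the screw axis: 24 mm along the guide x 14 mm across, top 10 mm above this point, flange top 16 mm below it. Axes as the block's. Dragging the block takes 1 to 2 N per newton of foot pressure.
- driver_grip (a point): centre of the driver's red handle bar, 56 mm along its x, 16 mm thick along its y, 30 mm high. The driver (120 g, 85 mm long) stands upright; its blade tip lies 70 mm below this point; a 32 mm collar lies 28 to 32 mm below it and rests on the stand.
- driver_tip (a point): middle of the lower edge of the driver's flat blade: 16 mm wide along x, 3 mm thick along y, 14 mm long, below a 16 mm round shank. Axes as the driver's. It has about 0.3 rad of play in the screw's slot.
- stand: fixed wooden stand 64 x 64 x 40 mm with an upright 20.5 mm hole right through in its middle, in which the driver's shank stands, collar on its top (blade tip then 2 mm, handle centre 72 mm over the bench). Origin at the centre of its underside.
- timer: bystander: white lab timer 60 x 68 x 18 mm
- slide_pack: bystander: pack of glass slides 60 x 82 x 28 mm
- pink_cassette: bystander: pink embedding cassette 28 x 40 x 8 mm
Mind the look-alikes: they are no part of the job. Of the things like the part that bears driver_grip, leave any that is purple or turquoise; of the rest the smaller one is meant.

How it is judged (in metres and radians):
On the way, in this order (a step that is already met when the one before it is completed fails the run):
1. the driver's blade is seated in the slot of the stop screw (z of driver_tip in the frame of screw below -0.004 m and horizontal distance between driver_tip and screw below 0.004 m), for 0.2 s.
2. the foot presses lightly on the block, the block not yet shifted (contact force between screw and block between 2 and 10 N and distance of block from where it was at the start of the episode below 0.006 m), for 0.3 s.
3. the block is drawn 10 mm or more along the guide under the foot's light pressure (contact force between screw and block between 1 and 10 N and distance of block from where it was at the start of the episode above 0.01 m), for 0.1 s.
At the end, for the whole second after the job is handed in: the foot rests on the block with 2 to 10 N; the block lies still, 10 to 35 mm nearer the front of the fixture than at the start; the driver stands upright in its stand, collar down (within 8 mm) (contact force between screw and block between 2 and 10 N and distance of block from where it was at the start of the episode between 0.01 and 0.035 m and x of block in the frame of fixture below -0.01 m and linear speed of block below 0.01 m/s and horizontal distance between driver_tip and stand below 0.008 m and height (world z) of driver_grip below 0.078 m and angle between each of driver_grip, driver_tip's own z axis and vertical below 0.12 rad); the robot touches nothing.
It fails at once if the foot is pressed on the block with more than 20 N (contact force between screw and block above 20 N).
It fails at once if a bystander (timer, slide pack or pink cassette) is moved more than 20 mm (distance of any of timer, slide_pack, pink_cassette from where it was at the start of the episode above 0.02 m).
It also fails if it takes over 72 s, if anything falls off the work surface, if the arm or the gripper's body presses on something with over 40 N, if the wrist force passes 120 N, or if a joint passes its speed limit or range.

## Robot

A 6-joint arm with a two-finger parallel gripper is mounted at the origin on a cart in front of the work surface, level with it; the furniture and walls round the work are solid. World frame = base frame: x ahead of the robot, y to its left, z up, the work surface at z = 0. Lengths are in mm, angles in rad, forces in N, time in s.
With the tool pointing down it reaches from about 275 to 1000 mm from the base axis. Payload 8.4 kg.
Tool frame: the origin (TCP) lies on the centre line of the jaws, within the pads' length; the fingertips stand r.tip_reach ahead of it and the grasp point (between the pads) lies 11 mm behind it (r.tip_reach is the distance from the TCP to the fingertips, in mm); z points along the fingers, y is the line along which they close (so a half turn about z gives the same grasp; the last joint's range is limited). The gripper opens to 85 mm and grips with 20 to 120 N. Pads are 22 mm wide; open, the fingers measure 114 mm over their backs; the gripper's body (76 mm by 85 mm) begins 54 mm behind the grasp point. The pads swing forward as they close: fully open they stand 13 mm farther back than shut.
Start: joints at [1.32, 0.353, 1.633, -0, 1.155, -0.002], TCP at [153.899, 605.758, 239.281] pointing down, gripper open.
Joint ranges: [-2.63, 2.63], [-0.92, 2.1], [0.06, 2.66], [-1.3, 4.44], [0, 2.69], [-3.02, 3.02]. Speed limits (rad/s): [2.22, 2.22, 2.79, 3.14, 3.14, 3.14].

## Interface

Orientations are given as [roll, pitch, yaw] about the fixed x, y, z axes, in that order (R = Rz(yaw) Ry(pitch) Rx(roll)).
In Python, from rig import r gives the robot as it stands.
- The arm moves only by the tool carry_out, never from a script. Its argument "targets" is a list of rows, each an object with "dp": the shift along the tool's x, y, z in mm, a list of three; "yaw": the turn about the tool's z in degrees. A call has 1 to 12 rows; each row is the pose to reach, as a shift and turn from the pose commanded when the call began, along the tool's axes at that moment; what a row does not reach only later rows make up. A row lasts 1/8 s, in which the tool goes at most 62.5 mm and 10.7 degrees, less where a joint would pass 70% of its speed; a pose out of reach is approached as far as the arm can. A call with a gripper value outside its range is refused whole. "fingers" is the opening, from -1 (shut) to 1 (fully open), so that 0 is half open, set as the call begins (left out, the last holds). The fingers move at their own pace and stop on an object; "grip_force" is the grip in N (left out, the last holds). Time passes only in rows, so rows that repeat a pose let the fingers close. It gives the time, the measured TCP pose, the force, the opening and the grip force at its end, in the units of the state.
- r.sense(): the state, without advancing time (a new reading comes with each control period).
- r.grab_frame(name): name is "scene" or "side" or "wrist"; returns the picture (384x512x3 uint8, red, green, blue); there is no depth.
- r.get_calibration(name): a dict with "fx", "fy", "cx", "cy" (pixels), "dist_coeffs" ([k1, k2, p1, p2, k3] as OpenCV has them; the pictures are not rectified), "rvec" (rotation vector, rad) and "tvec" (3), from world to camera coordinates, as OpenCV has them. Camera axes: x right, y down, z forward; pixel columns grow to the right and rows downward; lengths in mm; the calibration is good to about 2 mm. A picture is of the moment at which its call begins: read the wrist's pose just before it. get_calibration takes no time and is no camera call; for the wrist camera it gives the pose at the moment of the call.
- r.sign_off(): hands the job in; it is judged then, once.
The state is a dict: "clock": time; "qpos": joint angles; "qvel": joint speeds; "joint_efforts": joint torques, N m; "eef_pos": TCP position; "tcp_rot": TCP orientation; "contact_force": force on the tool from outside, world axes, zero at the start; "wrist_torque": the same for the moment, N m; "opening": opening from 0.0 (shut) to 1.0 (fully open); "grasp_force": force on a finger pad.
Only numpy, scipy, OpenCV 4.12 (cv2) and the standard library are available. Lean on these libraries where they do the work, as an engineer would, in place of code of your own. Each camera call takes 0.05 s, during which the arm holds its last target. There are 200 camera calls.

## Working session

There is one attempt and no reset: what is moved stays moved. The work goes in short steps, Python scripts to look and compute and a tool call to move; the robot and the scene stay as the last step left them, time stands still between calls to the robot, and variables do not carry over. Pictures are saved under pics/ and viewed, at most 10 in all, crops included, and the job is handed in when it is done.

Besides the shell and the picture viewer there is one more tool, called after "Request:" by a JSON object that holds its "fn" and its "kwargs". carry_out: Moves the arm, as the interface text tells. Its arguments: {"type":"object","properties":{"targets":{"type":"array","items":{"type":"object","properties":{"dp":{"type":"array","items":{"type":"number"}},"yaw":{"type":"number"}}}},"fingers":{"type":"number"},"grip_force":{"type":"number"}},"required":["targets"]}

```bash
mkdir -p pics; ls
cat > h.py <<'E'
import numpy as np, cv2
from rig import r
def cal(n):
    c=r.get_calibration(n)
    K=np.array([[c['fx'],0,c['cx']],[0,c['fy'],c['cy']],[0,0,1.]])
    return K,np.array(c['dist_coeffs'],float),np.array(c['rvec'],float),np.array(c['tvec'],float)
def ray(C,px):
    K,d,rv,tv=C
    R=cv2.Rodrigues(rv)[0]
    p=cv2.undistortPoints(np.array(px,float).reshape(-1,1,2),K,d).reshape(-1,2)
    D=np.c_[p,np.ones(len(p))]@R
    return -R.T@tv.ravel(),D
def onz(C,px,z):
    o,D=ray(C,px); return o+D*((z-o[2])/D[:,2])[:,None]
def tri(C1,p1,C2,p2):
    o1,d1=ray(C1,[p1]);o2,d2=ray(C2,[p2]);d1=d1[0];d2=d2[0]
    s=np.linalg.lstsq(np.c_[d1,-d2],o2-o1,rcond=None)[0]
    a=o1+s[0]*d1;b=o2+s[1]*d2
    return (a+b)/2,np.linalg.norm(a-b)
def proj(C,P): return cv2.projectPoints(np.array(P,float).reshape(-1,1,3),C[2],C[3],C[0],C[1])[0].reshape(-1,2)
def save(n,img): cv2.imwrite('pics/'+n+'.png',img[:,:,::-1])
E
python3 - <<'E'
from h import *
a=r.grab_frame("scene");b=r.grab_frame("side");c=r.grab_frame("wrist")
np.savez('f0.npz',a=a,b=b,c=c)
save('scene0',a);save('side0',b);save('wrist0',c)
print(r.sense(),r.tip_reach)
for n in("scene","side","wrist"):
    C=cal(n);print(n,C[0][0,0],ray(C,[(256,192)]))
E
```

```text
pics
{'clock': 0.15, 'qpos': array([ 1.31960601e+00,  3.53549057e-01,  1.63399300e+00,  1.55159347e-05,
        1.15522822e+00, -2.42310048e-03]), 'qvel': array([-1.08922791e-04, -7.87515558e-05, -2.14431242e-03,  6.45482259e-04,
       -2.34917805e-03,  5.62892064e-04]), 'joint_efforts': array([ 1.51228005e-04, -6.05638361e+01, -3.42342925e+01,  1.46367101e-04,
        5.99180523e-03, -6.46606259e-05]), 'eef_pos': array([153.79427048, 605.38416969, 238.68396169]), 'tcp_rot': array([-3.14041507e+00, -1.70413888e-05,  2.89281915e+00]), 'contact_force': array([ 0.16835134, -0.48119435,  0.07154132]), 'wrist_torque': array([ 0.00896542, -0.01615191,  0.00198761]), 'grasp_force': 0.0, 'opening': 0.9992066595945682} 8.0
scene 489.4157145659287 (array([-116.15422867, -541.54478747, 1101.57080021]), array([[ 0.50324547,  0.46167482, -0.73055129]]))
side 447.23325274206377 (array([  112.02363237, -1060.54666538,   779.67359984]), array([[ 0.32174162,  0.79349493, -0.5170172 ]]))
wrist 326.82795978623074 (array([ 90.84397152, 621.77679644, 374.19218343]), array([[ 0.25365108, -0.0731595 , -0.96455486]]))
```

View pics/scene0.png

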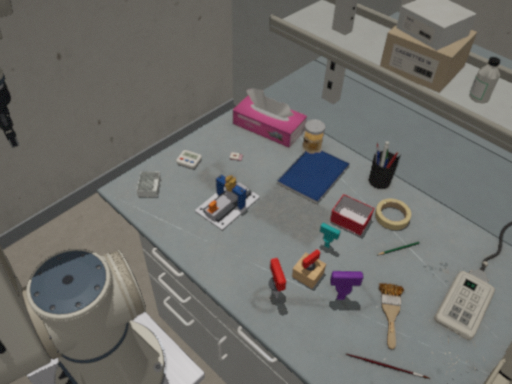

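View pics/side0.png

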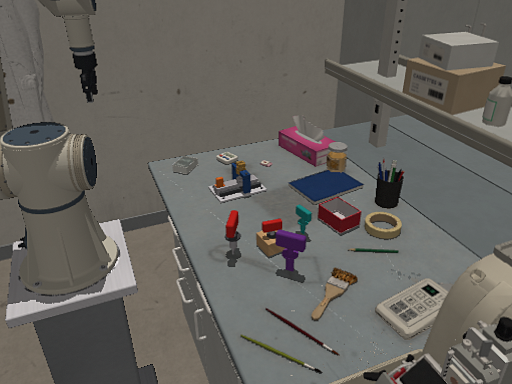

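Scene view: there are two red T-handles. One is large, on a grey foot at (277,275); the other is smaller, in the wooden stand at (312,260). A purple one is at (345,283) and a turquoise one at (329,232). The smaller red one, in the wooden stand, fits the description. The fixture is at (228,200), with its orange tab at (212,206). I'll confirm in one enlarged crop.

Run:
```python
from h import *
f=np.load('f0.npz');a,b=f['a'],f['b']
A=cal('scene');B=cal('side')
x=cv2.resize(a[160:300,190:370],None,fx=4,fy=4,interpolation=cv2.INTER_CUBIC)[:, :720]
y=cv2.resize(b[150:290,200:320],None,fx=4,fy=4,interpolation=cv2.INTER_CUBIC)
save('crop0',cv2.resize(np.hstack([x,y]),None,fx=.66,fy=.66,interpolation=cv2.INTER_AREA))
def blobs(img,lo,hi,n,amin=15):
    h=cv2.cvtColor(img,cv2.COLOR_RGB2HSV)
    m=cv2.inRange(h,lo,hi)
    k,l,s,c=cv2.connectedComponentsWithStats(m)
    print(n,[(c[i].round(1).tolist(),s[i].tolist()) for i in range(1,k) if s[i,4]>amin])
for n,i in(('sc',a),('si',b)):
    blobs(i,(0,170,110),(5,255,255),n+' red'); blobs(i,(6,170,150),(15,255,255),n+' orange',6)
    blobs(i,(10,60,100),(22,170,255),n+' wood',60);blobs(i,(16,150,90),(26,255,255),n+' brass',10);blobs(i,(105,150,60),(118,255,255),n+' blue',30)
```

```text
sc red [([310.7, 257.1], [303, 251, 16, 13, 99]), ([277.5, 271.6], [271, 259, 14, 26, 209])]
sc orange [([212.1, 203.3], [210, 201, 5, 5, 15])]
sc wood [([434.8, 42.8], [388, 26, 88, 32, 579]), ([313.6, 139.2], [303, 131, 21, 22, 198]), ([229.7, 180.3], [225, 175, 11, 14, 88]), ([392.8, 213.8], [376, 199, 35, 30, 435]), ([308.1, 271.3], [293, 253, 33, 34, 503]), ([390.7, 322.4], [382, 304, 18, 45, 396])]
sc brass [([229.9, 182.2], [226, 177, 9, 12, 58]), ([390.5, 289.1], [383, 285, 16, 10, 97])]
sc blue [([313.5, 173.7], [280, 153, 67, 47, 1765]), ([220.1, 184.2], [217, 177, 7, 16, 79]), ([239.9, 196.1], [233, 187, 12, 21, 119])]
si red [([231.8, 218.6], [226, 210, 12, 17, 117]), ([271.6, 221.5], [262, 219, 20, 6, 67])]
si orange [([219.2, 177.8], [216, 177, 7, 3, 13])]
si wood [([456.5, 67.3], [409, 58, 97, 18, 388]), ([337.4, 159.1], [328, 151, 19, 21, 178]), ([383.0, 222.1], [365, 212, 37, 21, 284]), ([265.6, 237.7], [256, 230, 20, 15, 108]), ([326.2, 299.2], [311, 283, 33, 36, 356])]
si brass [([336.1, 155.1], [329, 152, 17, 6, 53]), ([240.3, 162.6], [237, 161, 8, 4, 23]), ([342.5, 274.6], [341, 272, 4, 6, 13])]
si blue [([244.1, 172.8], [240, 170, 10, 6, 31]), ([324.9, 184.4], [290, 170, 72, 31, 1203])]
```

View pics/crop0.png

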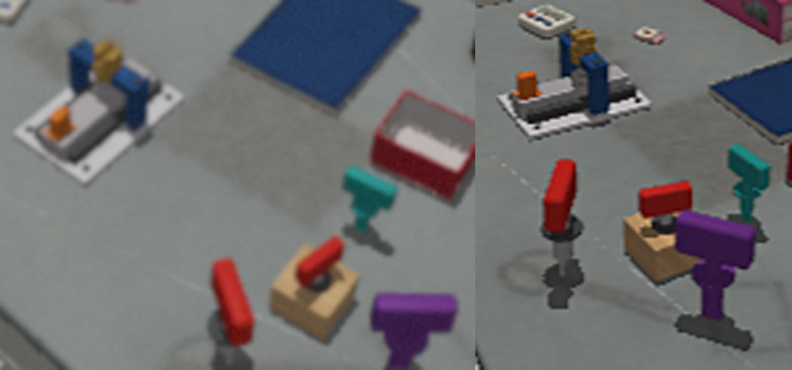

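The crop confirms it: the smaller red handle stands in the wooden stand. The larger red one hangs on a grey foot, and the purple one stands close beside the stand. Next I'll work out positions.

Run:
```python
from h import *
A=cal('scene');B=cal('side')
print('driver',tri(A,(311.2,257.5),B,(271.7,221)),onz(A,[(311,257.3)],76))
print('big red',tri(A,(277.5,271.6),B,(231.8,218.6)))
print('brass',tri(A,(229.9,181.5),B,(240.3,162.3)),onz(A,[(229.9,180)],100))
print('tab',tri(A,(212.1,204),B,(219.2,178.5)))
f=np.load('f0.npz');a=f['a']
m=cv2.inRange(cv2.cvtColor(a,cv2.COLOR_RGB2HSV),(0,170,110),(5,255,255))[248:268,300:322]
ys,xs=np.nonzero(m);P=onz(A,np.c_[xs+300,ys+248],80)[:,:2]
c=P.mean(0);w,v=np.linalg.eigh(np.cov((P-c).T));print(c,w**.5,v[:,1],np.arctan2(v[1,1],v[0,1]))
# purple, turquoise in scene/side
for im,C in((a,A),(f['b'],B)):
  h=cv2.cvtColor(im,cv2.COLOR_RGB2HSV)
  for lo,hi in(((132,100,60),(150,255,255)),((82,120,70),(95,255,255))):
    k,l,s,ce=cv2.connectedComponentsWithStats(cv2.inRange(h,lo,hi)); i=1+np.argmax(s[1:,4]);print(ce[i],s[i])
W=cal('wrist');s=r.sense()
from scipy.spatial.transform import Rotation as Ro
R=Ro.from_euler('xyz',s['tcp_rot']).as_matrix();o,D=ray(W,[(256,192)])
print('cam in tool',R.T@(o-s['eef_pos']),R.T@D[0]);print(R)
```

```text
driver (array([ 521.44292219, -156.43987526,   87.48817497]), np.float64(4.300393097045786)) [[ 526.21959726 -151.8164599    76.        ]]
big red (array([ 416.69937562, -133.96293287,  109.90318963]), np.float64(3.152511097765594))
brass (array([554.38505995, 173.22452769, 100.9225237 ]), np.float64(8.040641219587409)) [[554.32381943 176.59247716 100.        ]]
tab (array([481.35463577, 173.75491453,  57.9321111 ]), np.float64(2.2701390770308896))
[ 523.79730084 -152.46330511] [ 4.31723318 15.03320106] [-0.99622599  0.08679728] 3.054686013753225
[345.15438596 281.6       ] [331 271  32  29 570]
[328.84081633 233.30612245] [321 223  19  24 245]
[289.94542536 244.62439807] [276 230  30  41 623]
[303.671875 209.515625] [297 205  15  11  64]
cam in tool [  65.05080886    0.22907759 -135.50747692] [-0.2638719  -0.00731864  0.96455965]
[[-9.69215133e-01  2.46215215e-01 -3.06455549e-04]
 [ 2.46215405e-01  9.69214466e-01 -1.13713428e-03]
 [ 1.70413888e-05 -1.17758183e-03 -9.99999307e-01]]
```

Request:
{"fn": "carry_out", "kwargs": {"targets": [{"dp":[-494,-319,0],"yaw":-9},{"dp":[-494,-319,0],"yaw":-9},{"dp":[-494,-319,0],"yaw":-9},{"dp":[-494,-319,0],"yaw":-9},{"dp":[-494,-319,0],"yaw":-9},{"dp":[-494,-319,0],"yaw":-9},{"dp":[-494,-319,0],"yaw":-9},{"dp":[-494,-319,0],"yaw":-9},{"dp":[-494,-319,0],"yaw":-9},{"dp":[-494,-319,0],"yaw":-9},{"dp":[-494,-319,0],"yaw":-9},{"dp":[-494,-319,0],"yaw":-9}]}}

```text
clock: 1.65
eef_pos: [553.5, 175.3, 239.0]
tcp_rot: [-3.142, -0.001, 3.05]
contact_force: [0.2, 0.1, 0.8]
opening: 0.993
grasp_force: 0.0
```

Run:
```python
from h import *
s=r.sense();W=cal('wrist');c=r.grab_frame("wrist");save('w1',c);np.savez('f1.npz',c=c,K=W[0],d=W[1],rv=W[2],tv=W[3])
print(s['clock'],s['eef_pos'],s['tcp_rot'],s['qpos'],s['qvel'].round(3))
```

```text
1.65 [553.46131565 175.30269956 238.97392626] [-3.14156369e+00 -9.49545715e-04  3.04979649e+00] [ 3.03962577e-01  2.85167333e-01  1.73040387e+00  3.75747718e-04
  1.12690879e+00 -1.17519911e+00] [ 0.017 -0.004  0.004 -0.     0.001 -0.003]
```

View pics/w1.png

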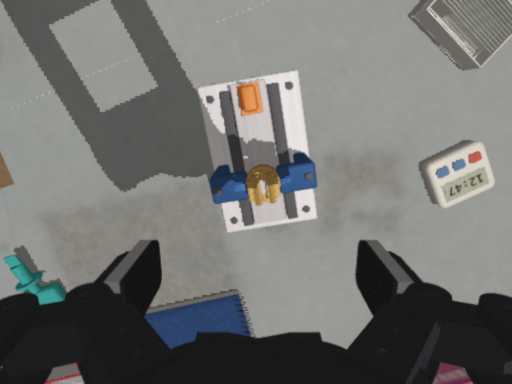

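The wrist view shows the brass head at (263,187), with its two flared lips and the slot running roughly along the image vertical. The orange tab is at (249,98) and the base corners are at (200,87), (297,72), (315,217) and (229,231). I'll move closer for the slot angle.

Request:
{"fn": "carry_out", "kwargs": {"targets": [{"dp":[0,0,40],"yaw":0},{"dp":[0,0,85],"yaw":0},{"dp":[0,0,85],"yaw":0},{"dp":[0,0,85],"yaw":0}]}}

```text
clock: 2.2
eef_pos: [554.5, 175.8, 155.7]
tcp_rot: [3.141, 0.001, 3.051]
contact_force: [0.3, -0.3, 1.0]
opening: 1.0
grasp_force: 0.0
```

Run:
```python
from h import *
s=r.sense();W=cal('wrist');c=r.grab_frame("wrist");np.savez('f2.npz',c=c,K=W[0],d=W[1],rv=W[2],tv=W[3])
print(s['clock'],s['eef_pos'])
C1=np.load('f1.npz');C1=(C1['K'],C1['d'],C1['rv'],C1['tv'])
P=onz(C1,[(201,87),(297,72),(315,217),(229,231)],8)[:,:2];print(P)
for i in range(4):
    e=P[(i+1)%4]-P[i];print(np.linalg.norm(e),np.arctan2(e[1],e[0]))
p=proj(W,[[555,175,100]])[0].astype(int);print(p)
x0,y0=p[0]-40,p[1]-30;print(x0,y0)
save('w2',cv2.resize(c[y0:y0+60,x0:x0+80],None,fx=10,fy=10,interpolation=cv2.INTER_CUBIC))
h=cv2.cvtColor(c,cv2.COLOR_RGB2HSV)
k,l,st,ce=cv2.connectedComponentsWithStats(cv2.inRange(h,(5,170,120),(15,255,255)))
i=1+np.argmax(st[1:,4]);print(ce[i],st[i],onz(W,[ce[i]],59))
```

```text
2.2 [554.54800724 175.82709901 155.73043083]
[[466.28914672 121.52205763]
 [460.55131881 225.06740958]
 [625.04838247 236.28824986]
 [633.37990822 132.54269373]]
103.70420714021715 1.6261533814540343
164.87932316986246 0.06810750828816686
104.07955965042478 -1.4906610003516254
167.45380556486927 -3.0757320580982928
[256 212]
216 182
[240.84864865  92.99189189] [230  76  27  37 370] [[482.29167115 170.50885154  59.        ]]
```

View pics/w2.png

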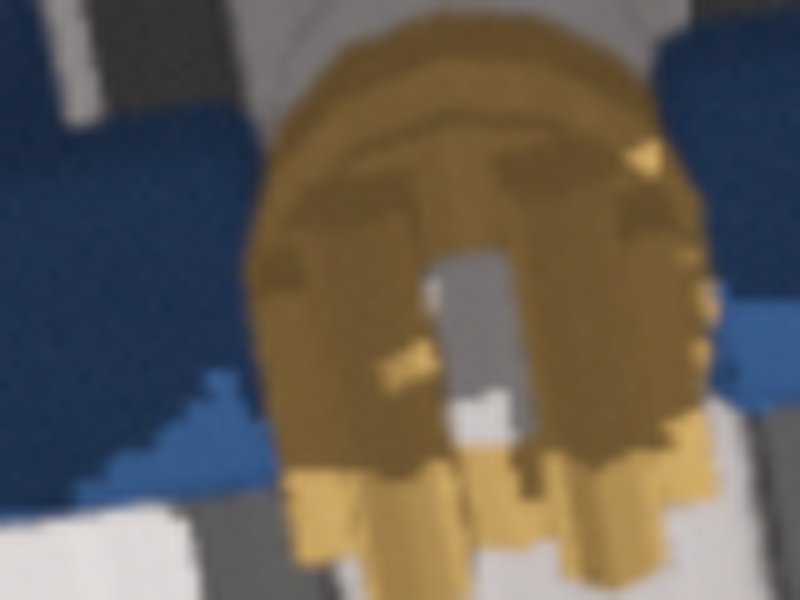

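The crop shows the slot along the image vertical. Its edges run from (415,200) to (440,470) and from (505,180) to (530,430), with the lips at the far end and the round head spanning 245–710. This view gives the across-slot position well. For the along-slot position I'll take one view from the side.

Request:
{"fn": "carry_out", "kwargs": {"targets": [{"dp":[0,0,0],"yaw":10},{"dp":[0,0,0],"yaw":20},{"dp":[0,0,0],"yaw":30},{"dp":[0,0,0],"yaw":40},{"dp":[0,0,0],"yaw":50},{"dp":[0,0,0],"yaw":60},{"dp":[0,0,0],"yaw":70},{"dp":[0,0,0],"yaw":80},{"dp":[0,0,0],"yaw":90},{"dp":[0,0,0],"yaw":90},{"dp":[0,0,0],"yaw":90}]}}

```text
clock: 3.62
eef_pos: [554.7, 175.2, 155.4]
tcp_rot: [3.14, -0.001, 1.483]
contact_force: [-0.2, 1.1, -0.5]
opening: 0.998
grasp_force: 0.0
```

Run:
```python
from h import *
s=r.sense();W=cal('wrist');c=r.grab_frame("wrist");np.savez('f3.npz',c=c,K=W[0],d=W[1],rv=W[2],tv=W[3])
print(s['clock'],s['eef_pos'],s['tcp_rot'],s['qpos'][5])
p=proj(W,[[557,175,100]])[0].astype(int);x0,y0=p[0]-40,p[1]-30;print(x0,y0)
save('w3',cv2.resize(c[y0:y0+60,x0:x0+80],None,fx=10,fy=10,interpolation=cv2.INTER_CUBIC))
C=np.load('f2.npz');C2=(C['K'],C['d'],C['rv'],C['tv'])
q=np.array([(41.5,20),(44,47),(50.5,18),(53,43),(24.5,27),(71.5,27)])+[216,182]
P=onz(C2,q,100);print(P.round(1));print([np.arctan2(*(P[j]-P[i])[[1,0]]) for i,j in((0,1),(2,3))],ray(C2,[(0,0)])[0])
```

```text
3.625 [554.66873283 175.17240123 155.36915974] [ 3.14003649e+00 -6.58835200e-04  1.48297482e+00] 0.3911246138881575
220 183
[[548.2 176.  100. ]
 [565.9 175.9 100. ]
 [547.4 181.6 100. ]
 [563.8 181.7 100. ]
 [551.7 165.1 100. ]
 [554.3 193.9 100. ]]
[np.float64(-0.003067337569475473), np.float64(0.011333973885777504)] [489.63101216 181.77820151 291.10992967]
```

View pics/w3.png

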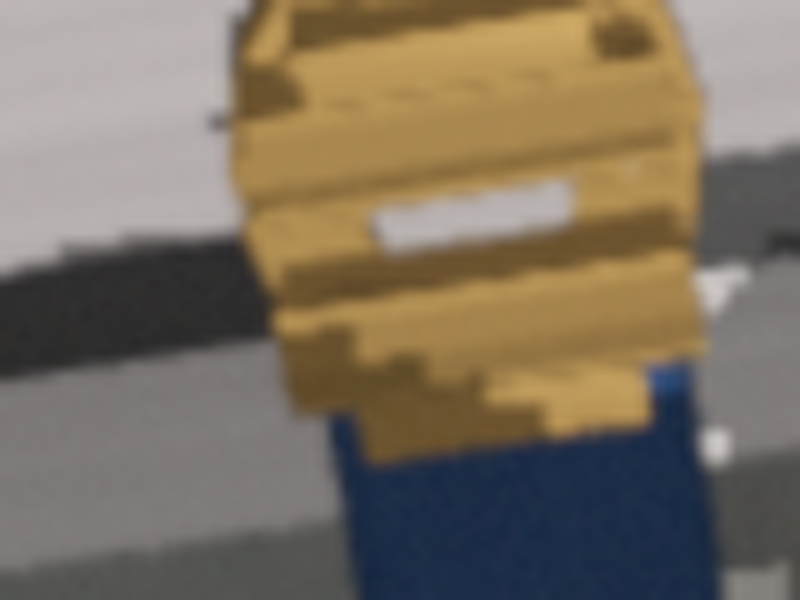

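Side view: the lips run across at about 9° (slope 0.157), the slot lies between them near (470,222), and the head spans 232–705.

Run:
```python
from h import *
L=lambda n:(lambda C:(C['K'],C['d'],C['rv'],C['tv']))(np.load(n))
C3=L('f3.npz');C2=L('f2.npz')
q=np.array([(24.5,20),(69.2,13.5),(28,31),(69.5,24.5),(36,46.5),(65,43),(23.2,18),(70.5,12),(47,22.2)])+[220,183]
P=onz(C3,q,100);print(P.round(1));print([np.arctan2(*(P[j]-P[i])[[1,0]]) for i,j in((0,1),(2,3),(4,5))])
print(tri(C2,(216+47.5,182+33),C3,(267,205)),ray(C3,[(0,0)])[0])
print(proj(C2,[P[8]])-[216,182])
s=r.sense();c=s['tcp_rot'][2];t=np.array([524,-153])-s['eef_pos'][:2];print(t@[np.cos(c),np.sin(c)],t@[np.sin(c),-np.cos(c)])
```

```text
[[547.7 182.3 100. ]
 [575.1 184.1 100. ]
 [549.1 175.1 100. ]
 [574.9 177.  100. ]
 [553.1 164.5 100. ]
 [571.3 165.2 100. ]
 [547.  183.7 100. ]
 [576.  184.9 100. ]
 [561.3 179.7 100. ]]
[np.float64(0.06215496836604155), np.float64(0.07498882760604973), np.float64(0.03949306526467735)]
(array([560.61587588, 178.00089414,  91.5195479 ]), np.float64(2.093575356314379)) [560.78936328 240.53459728 290.90097273]
[[49.42255789 39.51000447]]
-329.51134355480076 -1.4261326124040217
```

Request:
{"fn": "carry_out", "kwargs": {"targets": [{"dp":[0,-1,-40],"yaw":-10},{"dp":[-40,-1,-70],"yaw":-20},{"dp":[-95,-1,-70],"yaw":-30},{"dp":[-150,-1,-70],"yaw":-40},{"dp":[-205,-1,-70],"yaw":-50},{"dp":[-260,-1,-70],"yaw":-60},{"dp":[-310,-1,-70],"yaw":-70},{"dp":[-329,-1,-70],"yaw":-80},{"dp":[-329,-1,-70],"yaw":-90},{"dp":[-329,-1,-70],"yaw":-90},{"dp":[-329,-1,-70],"yaw":-90}]}}

```text
clock: 5.05
eef_pos: [523.1, -152.3, 224.4]
tcp_rot: [3.142, 0.0, 3.047]
contact_force: [-0.6, 0.2, 0.4]
opening: 0.999
grasp_force: 0.0
```

Run:
```python
from h import *
s=r.sense();W=cal('wrist');c=r.grab_frame("wrist");np.savez('f4.npz',c=c,K=W[0],d=W[1],rv=W[2],tv=W[3])
print(s['clock'],s['eef_pos'],s['tcp_rot']);save('w4',c)
h=cv2.cvtColor(c,cv2.COLOR_RGB2HSV)
m=cv2.inRange(h,(0,170,80),(5,255,255))|cv2.inRange(h,(175,170,80),(180,255,255))
k,l,st,ce=cv2.connectedComponentsWithStats(m)
for i in range(1,k):
    if st[i,4]>40:
        ys,xs=np.nonzero(l==i);P=onz(W,np.c_[xs,ys],87)[:,:2];rc=cv2.minAreaRect(P.astype(np.float32))
        print(ce[i],st[i],rc,cv2.minAreaRect(np.c_[xs,ys].astype(np.float32)))
```

```text
5.05 [ 523.05066775 -152.34261203  224.40155347] [3.14154704e+00 1.04215765e-04 3.04726215e+00]
[154.32928032  94.57476175] [ 117   54   76   82 3043] ((444.09051513671875, -228.4214630126953), (61.35955810546875, 32.97483825683594), 32.18797302246094) ((154.65573120117188, 93.78687286376953), (80.9193115234375, 40.45965576171875), 50.194427490234375)
[255.24921136 181.61829653] [246 151  20  65 951] ((525.1756591796875, -154.89578247070312), (14.7968111038208, 56.84634017944336), 88.23236846923828) ((255.44146728515625, 183.03384399414062), (64.2457504272461, 17.3923282623291), 86.53176879882812)
[302.60080645 326.18346774] [256 309  83  28 992] ((676.8933715820312, -129.75234985351562), (29.302270889282227, 78.67327117919922), 11.345747947692871) ((296.1307678222656, 330.6253967285156), (25.486310958862305, 80.4058609008789), 75.55596160888672)
```

View pics/w4.png

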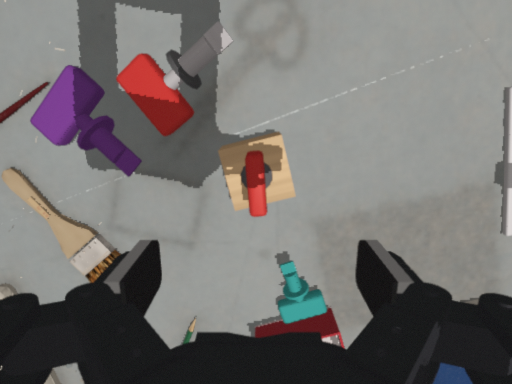

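The red handle is at (255,183). It measures 57x15 mm on the z=87 plane, which matches, and its centre is at (525.5,-155) with yaw about -1.8°. Moving down to grasp it.

Request:
{"fn": "carry_out", "kwargs": {"targets": [{"dp":[-2.7,-2.4,50],"yaw":-3.6},{"dp":[-2.7,-2.4,100],"yaw":-3.6},{"dp":[-2.7,-2.4,135],"yaw":-3.6},{"dp":[-2.7,-2.4,155],"yaw":-3.6},{"dp":[-2.7,-2.4,162],"yaw":-3.6},{"dp":[-2.7,-2.4,162],"yaw":-3.6}]}}

```text
clock: 5.85
eef_pos: [525.7, -155.0, 62.4]
tcp_rot: [3.142, -0.0, 3.112]
contact_force: [-0.1, -0.3, -0.4]
opening: 0.997
grasp_force: 0.0
```

Request:
{"fn": "carry_out", "kwargs": {"targets": [{"dp":[0,0,0],"yaw":0},{"dp":[0,0,0],"yaw":0},{"dp":[0,0,0],"yaw":0},{"dp":[0,0,0],"yaw":0},{"dp":[0,0,0],"yaw":0},{"dp":[0,0,0],"yaw":0}], "fingers": -1, "grip_force": 60}}

```text
clock: 6.6
eef_pos: [525.6, -155.3, 62.7]
tcp_rot: [-3.141, 0.0, 3.113]
contact_force: [-1.4, 0.4, 5.9]
opening: 0.177
grasp_force: 58.7
```

Request:
{"fn": "carry_out", "kwargs": {"targets": [{"dp":[0,0,-20],"yaw":0},{"dp":[0,0,-55],"yaw":0},{"dp":[0,0,-100],"yaw":0},{"dp":[0,0,-140],"yaw":0},{"dp":[-5,40,-150],"yaw":0},{"dp":[-8,90,-150],"yaw":-1},{"dp":[-12,145,-150],"yaw":-2},{"dp":[-16,200,-150],"yaw":-3},{"dp":[-20,250,-150],"yaw":-4},{"dp":[-24,300,-145],"yaw":-5},{"dp":[-25.8,330,-135],"yaw":-5},{"dp":[-25.8,334.9,-130],"yaw":-5}]}}

```text
clock: 8.1
eef_pos: [560.4, 180.4, 191.3]
tcp_rot: [-3.141, -0.001, -3.081]
contact_force: [-1.3, -0.4, -1.1]
opening: 0.179
grasp_force: 58.8
```

Request:
{"fn": "carry_out", "kwargs": {"targets": [{"dp":[0,0,0],"yaw":0},{"dp":[0,0,0],"yaw":0}]}}

```text
clock: 8.35
eef_pos: [561.0, 177.7, 192.5]
tcp_rot: [-3.141, -0.0, -3.084]
contact_force: [-0.2, 0.6, -0.2]
opening: 0.175
grasp_force: 58.8
```

Run:
```python
from h import *
s=r.sense();W=cal('wrist');c=r.grab_frame("wrist");np.savez('f5.npz',c=c,K=W[0],d=W[1],rv=W[2],tv=W[3])
print(s['clock'],s['eef_pos'],s['tcp_rot'],s['qpos'],s['opening'],s['contact_force'])
save('w5',cv2.resize(c[150:290,180:340],None,fx=5,fy=4.25,interpolation=cv2.INTER_CUBIC))
e=s['eef_pos'];print(proj(W,[e-[0,0,60.7],[561,179,100]]))
```

```text
8.35 [560.95890071 177.71360432 192.45982827] [-3.14128593e+00 -4.61867633e-05 -3.08409921e+00] [ 3.04414073e-01  3.45400003e-01  1.75799117e+00 -3.32116972e-04
  1.03832126e+00 -1.32370708e+00] 0.17518064787775153 [-0.16678024  0.61112382 -0.1861782 ]
[[258.44421342 209.44626926]
 [260.22859648 195.79917141]]
```

View pics/w5.png

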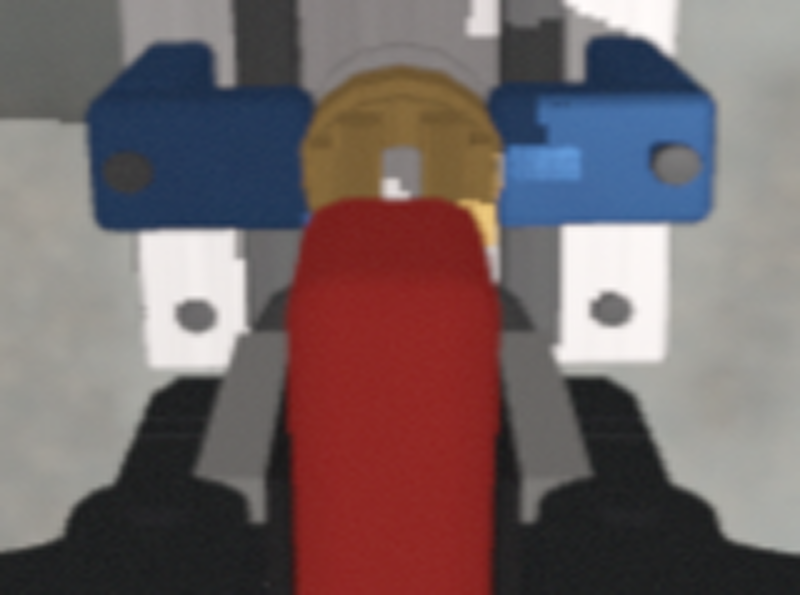

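The view shows the handle in front of the head. The slot midline is at column ~260.4 and the handle's front face is centred at ~259, with its bottom edge at row 197 and its top edge at ~214.7. I'll check these against projections.

Run:
```python
from h import *
C=np.load('f5.npz');W=(C['K'],C['d'],C['rv'],C['tv'])
s=r.sense();e=s['eef_pos'];print(s['clock'],e,s['tcp_rot'],s['qvel'].round(3))
e0=np.array([560.96,177.71,192.46]);c=-3.084;X=np.array([np.cos(c),np.sin(c),0]);Y=np.array([np.sin(c),-np.cos(c),0])
Z=np.array([0,0,1.])
print('front bottom/top edge',proj(W,[e0+28*X-5*Z,e0+28*X+25*Z]))
print('slot on z100',onz(W,[(260.4,190),(260.4,185)],100))
# lateral rate
print(proj(W,[e0+28*X-5*Z+Y,e0+28*X-5*Z-X])[0:2])
```

```text
8.4 [561.10698835 177.68990136 192.61067447] [-3.14144992e+00  2.92511530e-04 -3.08445394e+00] [-0.    -0.003 -0.001  0.003 -0.001  0.001]
front bottom/top edge [[258.38316617 189.04056992]
 [258.33576085 210.52290506]]
slot on z100 [[556.64792554 178.86713847 100.        ]
 [552.93492344 178.64757327 100.        ]]
[[260.63320238 189.04060757]
 [258.38345395 191.21246831]]
```

Request:
{"fn": "carry_out", "kwargs": {"targets": [{"dp":[1.4,1.5,8],"yaw":0},{"dp":[1.4,1.5,16],"yaw":0},{"dp":[1.4,1.5,22],"yaw":0},{"dp":[1.4,1.5,24],"yaw":0},{"dp":[1.4,1.5,24],"yaw":0}]}}

```text
clock: 9.02
eef_pos: [559.4, 180.2, 168.1]
tcp_rot: [-3.141, -0.0, -3.083]
contact_force: [-0.1, -0.2, -0.8]
opening: 0.175
grasp_force: 58.8
```

Request:
{"fn": "carry_out", "kwargs": {"targets": [{"dp":[0,0,2],"yaw":0},{"dp":[0,0,4],"yaw":0},{"dp":[0,0,6],"yaw":0},{"dp":[0,0,8],"yaw":0},{"dp":[0,0,8],"yaw":0}]}}

```text
clock: 9.65
eef_pos: [559.4, 180.1, 160.1]
tcp_rot: [-3.141, -0.0, -3.083]
contact_force: [0.2, 0.2, -1.4]
opening: 0.179
grasp_force: 58.7
```

Request:
{"fn": "carry_out", "kwargs": {"targets": [{"dp":[0,-0.8,0],"yaw":0},{"dp":[0,-0.8,2],"yaw":0},{"dp":[0,-0.8,4],"yaw":0},{"dp":[0,-0.8,6],"yaw":0},{"dp":[0,-0.8,7.5],"yaw":0},{"dp":[0,-0.8,7.5],"yaw":0}]}}

```text
clock: 10.4
eef_pos: [559.4, 179.4, 152.6]
tcp_rot: [-3.142, -0.0, -3.083]
contact_force: [1.1, 0.8, -1.6]
opening: 0.175
grasp_force: 58.7
```

Run:
```python
from h import *
s=r.sense();print(s['clock'],s['eef_pos'],s['contact_force'],s['wrist_torque'],s['opening'])
```

```text
10.4 [559.4176387  179.39076271 152.60388737] [ 1.05940051  0.79552661 -1.61033302] [0.01156808 0.04662005 0.01937731] 0.17466148555562633
```

Request:
{"fn": "carry_out", "kwargs": {"targets": [{"dp":[0,0,0],"yaw":5},{"dp":[0,0,0],"yaw":10},{"dp":[0,0,0.2],"yaw":15},{"dp":[0,0,0.4],"yaw":20},{"dp":[0,0,0.4],"yaw":20}]}}

```text
clock: 11.02
eef_pos: [559.5, 179.3, 152.4]
tcp_rot: [-3.141, -0.0, 2.852]
contact_force: [0.5, 0.6, -1.2]
opening: 0.175
grasp_force: 58.7
```

```bash
cat > st.py <<'E'
from h import *
s=r.sense();print(s['clock'],s['eef_pos'].round(2),s['tcp_rot'][2].round(4),'F',s['contact_force'].round(2),'T',s['wrist_torque'].round(3),s['qpos'][5].round(4))
E
python3 st.py
```

```text
11.025 [559.46 179.35 152.37] 2.8516 F [ 0.48  0.63 -1.2 ] T [-0.087 -0.004  0.006] -0.973
```

Request:
{"fn": "carry_out", "kwargs": {"targets": [{"dp":[0,0,0.2],"yaw":5},{"dp":[0,0,0.4],"yaw":10},{"dp":[0,0,0.4],"yaw":10},{"dp":[0,0,0.4],"yaw":10}]}}

```text
clock: 11.52
eef_pos: [559.5, 179.5, 152.0]
tcp_rot: [3.142, -0.0, 2.679]
contact_force: [0.7, 0.9, -2.0]
opening: 0.18
grasp_force: 58.6
```

```bash
python3 st.py; python3 st.py
```

```text
11.525 [559.54 179.45 151.97] 2.6791 F [ 0.66  0.93 -1.96] T [ 0.072 -0.048  0.091] -0.8006
11.525 [559.54 179.45 151.97] 2.6791 F [ 0.66  0.93 -1.96] T [ 0.072 -0.048  0.091] -0.8006
```

Request:
{"fn": "carry_out", "kwargs": {"targets": [{"dp":[0,0,0.2],"yaw":5},{"dp":[0,0,0.4],"yaw":10},{"dp":[0,0,0.4],"yaw":10},{"dp":[0,0,0.4],"yaw":10}]}}

```text
clock: 12.02
eef_pos: [559.6, 179.5, 151.6]
tcp_rot: [3.141, 0.0, 2.505]
contact_force: [1.7, 0.1, -3.5]
opening: 0.175
grasp_force: 58.5
```

```bash
python3 st.py
```

```text
12.025 [559.6  179.54 151.59] 2.5045 F [ 1.74  0.11 -3.45] T [ 0.292 -0.132 -0.009] -0.626
```

Request:
{"fn": "carry_out", "kwargs": {"targets": [{"dp":[0,0,0.2],"yaw":5},{"dp":[0,0,0.2],"yaw":5},{"dp":[0,0,0.2],"yaw":5}]}}

```text
clock: 12.4
eef_pos: [559.6, 179.5, 151.4]
tcp_rot: [3.141, 0.0, 2.417]
contact_force: [1.6, 2.0, -3.1]
opening: 0.18
grasp_force: 58.4
```

```bash
python3 st.py
```

```text
12.4 [559.62 179.52 151.4 ] 2.4171 F [ 1.58  1.97 -3.12] T [ 0.471 -0.282  0.034] -0.5386
```

```bash
cat > av.py <<'E'
from h import *
import sys
T=[];F=[]
for i in range(int(sys.argv[1])):
    r.grab_frame("side");s=r.sense();T.append(s['wrist_torque']);F.append(s['contact_force'])
T=np.array(T);F=np.array(F)
print(s['clock'],s['eef_pos'].round(2),'yaw',s['tcp_rot'][2].round(4),'F',F.mean(0).round(2),'T',T.mean(0).round(3),'sd',T.std(0).round(3))
E
python3 av.py 8
```

```text
12.8 [559.61 179.49 151.41] yaw 2.4149 F [ 1.36  2.16 -3.56] T [ 0.502 -0.322  0.017] sd [0.038 0.039 0.027]
```

Request:
{"fn": "carry_out", "kwargs": {"targets": [{"dp":[0,0.6,0],"yaw":0},{"dp":[0,1.2,0],"yaw":0},{"dp":[0,1.2,0],"yaw":0}]}}

```text
clock: 13.18
eef_pos: [559.9, 179.9, 151.3]
tcp_rot: [-3.14, -0.0, 2.415]
contact_force: [-0.3, -1.9, -0.9]
opening: 0.178
grasp_force: 58.9
```

```bash
python3 av.py 8
```

```text
13.575 [559.95 180.02 151.27] yaw 2.4146 F [-1.82 -2.18 -0.29] T [-0.5    0.387  0.035] sd [0.112 0.078 0.036]
```

Request:
{"fn": "carry_out", "kwargs": {"targets": [{"dp":[0,-0.6,0.2],"yaw":3},{"dp":[0,-0.6,0.2],"yaw":6},{"dp":[0,-0.6,0.2],"yaw":6},{"dp":[0,-0.6,0.2],"yaw":6}]}}

```text
clock: 14.08
eef_pos: [559.9, 179.9, 151.1]
tcp_rot: [3.142, -0.0, 2.311]
contact_force: [-0.2, -1.2, -2.4]
opening: 0.177
grasp_force: 58.9
```

```bash
python3 av.py 8
```

```text
14.475 [559.92 179.88 151.15] yaw 2.31 F [-0.69 -0.89 -2.83] T [-0.206  0.189  0.044] sd [0.038 0.029 0.035]
```

Request:
{"fn": "carry_out", "kwargs": {"targets": [{"dp":[0,0,0.2],"yaw":3},{"dp":[0,0,0.2],"yaw":6},{"dp":[0,0,0.2],"yaw":6}]}}

```text
clock: 14.85
eef_pos: [560.0, 179.9, 150.9]
tcp_rot: [3.141, -0.0, 2.206]
contact_force: [-0.2, -0.1, -3.5]
opening: 0.18
grasp_force: 58.5
```

```bash
python3 av.py 8
```

```text
15.25 [559.92 179.91 150.94] yaw 2.2055 F [-0.1  -0.22 -3.95] T [-0.047  0.065  0.053] sd [0.039 0.031 0.026]
```

Request:
{"fn": "carry_out", "kwargs": {"targets": [{"dp":[0,0,0.3],"yaw":3},{"dp":[0,0,0.3],"yaw":6},{"dp":[0,0,0.3],"yaw":6}]}}

```text
clock: 15.62
eef_pos: [560.0, 179.9, 150.7]
tcp_rot: [3.141, -0.0, 2.101]
contact_force: [0.3, 1.1, -3.7]
opening: 0.177
grasp_force: 58.5
```

```bash
python3 av.py 10
```

```text
16.125 [559.97 179.9  150.7 ] yaw 2.1006 F [ 0.6   0.53 -4.38] T [ 0.077 -0.067  0.091] sd [0.053 0.034 0.03 ]
```

Request:
{"fn": "carry_out", "kwargs": {"targets": [{"dp":[0,0,0.3],"yaw":3},{"dp":[0,0,0.3],"yaw":6},{"dp":[0,0,0.3],"yaw":6}]}}

```text
clock: 16.5
eef_pos: [560.0, 179.9, 150.5]
tcp_rot: [3.141, 0.0, 1.996]
contact_force: [1.0, 0.3, -4.0]
opening: 0.177
grasp_force: 58.5
```

```bash
python3 av.py 10
```

```text
17.0 [560.05 179.91 150.47] yaw 1.9958 F [ 0.79  0.94 -3.52] T [ 0.195 -0.181  0.088] sd [0.047 0.053 0.024]
```

```bash
python3 av.py 10
```

```text
17.5 [559.99 179.88 150.44] yaw 1.9957 F [ 1.08  1.13 -3.15] T [ 0.258 -0.281  0.1  ] sd [0.031 0.033 0.033]
```

Request:
{"fn": "carry_out", "kwargs": {"targets": [{"dp":[0,-0.2,0.3],"yaw":2},{"dp":[0,-0.2,0.3],"yaw":4},{"dp":[0,-0.2,0.3],"yaw":4}]}}

```text
clock: 17.88
eef_pos: [560.0, 179.9, 150.3]
tcp_rot: [3.141, -0.0, 1.925]
contact_force: [2.3, 1.5, -1.6]
opening: 0.176
grasp_force: 58.8
```

```bash
python3 av.py 20
```

```text
18.875 [559.92 179.86 150.2 ] yaw 1.9259 F [ 3.06  2.1  -0.59] T [ 0.476 -0.667  0.117] sd [0.053 0.086 0.027]
```

Request:
{"fn": "carry_out", "kwargs": {"targets": [{"dp":[0,0.4,0],"yaw":-5},{"dp":[0,0.4,0],"yaw":-10},{"dp":[0,0.4,0],"yaw":-14},{"dp":[0,0.4,0],"yaw":-14}]}}

```text
clock: 19.38
eef_pos: [558.9, 179.4, 149.5]
tcp_rot: [-3.139, -0.001, 2.17]
contact_force: [1.0, -0.3, -1.0]
opening: 0.178
grasp_force: 59.0
```

```bash
python3 av.py 8
```

```text
19.775 [559.93 179.85 150.02] yaw 2.1698 F [-0.03 -0.06 -0.92] T [ 0.003  0.006 -0.013] sd [0.021 0.041 0.035]
```

Request:
{"fn": "carry_out", "kwargs": {"targets": [{"dp":[0,0,0],"yaw":-3},{"dp":[0,0,0],"yaw":-4},{"dp":[0,0,0],"yaw":-4}]}}

```text
clock: 20.15
eef_pos: [560.0, 179.9, 150.1]
tcp_rot: [-3.141, -0.0, 2.239]
contact_force: [-0.2, 0.8, -0.7]
opening: 0.173
grasp_force: 59.0
```

```bash
python3 av.py 8
```

```text
20.55 [560.07 179.9  150.07] yaw 2.2398 F [ 0.05 -0.18 -1.12] T [ 0.008  0.003 -0.021] sd [0.022 0.023 0.03 ]
```

Request:
{"fn": "carry_out", "kwargs": {"targets": [{"dp":[0,0,0],"yaw":-2},{"dp":[0,0,0],"yaw":-3},{"dp":[0,0,0],"yaw":-3}]}}

```text
clock: 20.92
eef_pos: [560.0, 179.9, 150.1]
tcp_rot: [-3.141, -0.0, 2.293]
contact_force: [-0.8, 0.2, -1.4]
opening: 0.175
grasp_force: 59.0
```

```bash
python3 av.py 10
```

```text
21.425 [560.05 179.89 150.06] yaw 2.2924 F [-0.61 -0.38 -1.  ] T [-0.1    0.075 -0.008] sd [0.029 0.019 0.029]
```

Request:
{"fn": "carry_out", "kwargs": {"targets": [{"dp":[0,0,0],"yaw":-2},{"dp":[0,0,0],"yaw":-3},{"dp":[0,0,0],"yaw":-3}]}}

```text
clock: 21.8
eef_pos: [559.9, 179.8, 150.0]
tcp_rot: [-3.141, -0.0, 2.345]
contact_force: [-1.6, -2.6, -0.8]
opening: 0.175
grasp_force: 59.0
```

```bash
python3 av.py 12
```

```text
22.4 [559.94 179.8  149.99] yaw 2.3448 F [-1.3  -2.24 -0.83] T [-0.536  0.347 -0.02 ] sd [0.07  0.042 0.039]
```

Request:
{"fn": "carry_out", "kwargs": {"targets": [{"dp":[0,-0.4,0],"yaw":0},{"dp":[0,-0.4,0],"yaw":-2},{"dp":[0,-0.4,0],"yaw":-2}]}}

```text
clock: 22.78
eef_pos: [559.8, 179.7, 150.1]
tcp_rot: [3.141, -0.0, 2.38]
contact_force: [-1.2, -1.7, -2.0]
opening: 0.178
grasp_force: 59.0
```

```bash
python3 av.py 12
```

```text
23.375 [559.83 179.66 150.07] yaw 2.3797 F [-1.01 -1.79 -1.71] T [-0.4    0.237 -0.078] sd [0.029 0.038 0.028]
```

Request:
{"fn": "carry_out", "kwargs": {"targets": [{"dp":[0,0,0],"yaw":-2},{"dp":[0,0,0],"yaw":-3},{"dp":[0,0,0],"yaw":-3}]}}

```text
clock: 23.75
eef_pos: [559.8, 179.6, 150.1]
tcp_rot: [-3.142, 0.0, 2.432]
contact_force: [-0.8, -1.8, -1.0]
opening: 0.179
grasp_force: 59.0
```

```bash
python3 av.py 12
```

```text
24.35 [559.85 179.63 150.11] yaw 2.432 F [-1.35 -1.93 -0.25] T [-0.439  0.284 -0.11 ] sd [0.029 0.036 0.025]
```

Request:
{"fn": "carry_out", "kwargs": {"targets": [{"dp":[0,0.3,0],"yaw":5},{"dp":[0,0.6,0],"yaw":10},{"dp":[0,0.6,0],"yaw":10},{"dp":[0,0.6,-3],"yaw":10},{"dp":[0,0.6,-8],"yaw":10},{"dp":[0,0.6,-15],"yaw":10},{"dp":[0,0.6,-35],"yaw":10},{"dp":[0,0.6,-70],"yaw":10},{"dp":[0,0.6,-70],"yaw":10},{"dp":[0,0.6,-70],"yaw":10}]}}

```text
clock: 25.6
eef_pos: [559.9, 180.0, 219.9]
tcp_rot: [-3.142, -0.0, 2.258]
contact_force: [-0.3, -0.2, -1.6]
opening: 0.178
grasp_force: 59.1
```

```bash
python3 st.py
python3 - <<'E'
from h import *
s=r.sense();c=s['tcp_rot'][2];t=np.array([525.6,-155.3,0])-s['eef_pos'];print(t[0]*np.cos(c)+t[1]*np.sin(c),t[0]*np.sin(c)-t[1]*np.cos(c),-t[2],np.degrees(3.113-c))
E
```

```text
25.6 [559.94 180.04 219.91] 2.2577 F [-0.27 -0.18 -1.64] T [ 0.054  0.021 -0.017] -0.3784
-237.51335854998956 -239.19989083755007 219.91417365590124 49.0057506062928
```

Request:
{"fn": "carry_out", "kwargs": {"targets": [{"dp":[-35,-35,0],"yaw":-8},{"dp":[-75,-75,0],"yaw":-16},{"dp":[-115,-115,0],"yaw":-24},{"dp":[-155,-155,0],"yaw":-32},{"dp":[-195,-196,0],"yaw":-40},{"dp":[-225,-226,0],"yaw":-47},{"dp":[-237.5,-239.2,10],"yaw":-49},{"dp":[-237.5,-239.2,40],"yaw":-49},{"dp":[-237.5,-239.2,70],"yaw":-49},{"dp":[-237.5,-239.2,80],"yaw":-49},{"dp":[-237.5,-239.2,80],"yaw":-49},{"dp":[-237.5,-239.2,80],"yaw":-49}]}}

```text
clock: 27.1
eef_pos: [526.4, -155.3, 140.9]
tcp_rot: [-3.141, 0.001, 3.113]
contact_force: [0.4, -0.3, -0.6]
opening: 0.177
grasp_force: 59.1
```

Run:
```python
from h import *
s=r.sense();c=s['tcp_rot'][2];t=np.array([525.6,-155.3,62.7])-s['eef_pos'];print(s['eef_pos'],c,t[0]*np.cos(c)+t[1]*np.sin(c),t[0]*np.sin(c)-t[1]*np.cos(c),-t[2],np.degrees(3.113-c))
```

```text
[ 526.44962738 -155.3156656   140.94813406] 3.1129445135519065 0.8497274860161445 -0.008677745465497634 78.24813406002765 0.003179139295929276
```

Request:
{"fn": "carry_out", "kwargs": {"targets": [{"dp":[0.6,0,15],"yaw":0},{"dp":[0.6,0,30],"yaw":0},{"dp":[0.6,0,42],"yaw":0},{"dp":[0.6,0,52],"yaw":0},{"dp":[0.6,0,62],"yaw":0},{"dp":[0.6,0,70],"yaw":0},{"dp":[0.6,0,75],"yaw":0},{"dp":[0.6,0,75],"yaw":0}]}}

```text
clock: 28.1
eef_pos: [525.0, -155.2, 64.8]
tcp_rot: [3.141, -0.001, 3.113]
contact_force: [-0.4, -0.1, -0.6]
opening: 0.178
grasp_force: 59.1
```

Request:
{"fn": "carry_out", "kwargs": {"targets": [{"dp":[0,0,1.5],"yaw":0},{"dp":[0,0,3],"yaw":0},{"dp":[0,0,3],"yaw":0}]}}

```text
clock: 28.48
eef_pos: [525.5, -155.3, 62.7]
tcp_rot: [-3.141, 0.001, 3.113]
contact_force: [-1.1, 0.5, 4.4]
opening: 0.177
grasp_force: 59.8
```

```bash
python3 st.py
```

```text
28.475 [ 525.49 -155.3    62.71] 3.1127 F [-1.07  0.52  4.44] T [ 0.024  0.192 -0.018] -1.832
```

Collar is down (4.4 N). Releasing, rising and looking.

Request:
{"fn": "carry_out", "kwargs": {"targets": [{"dp":[0,0,0],"yaw":0},{"dp":[0,0,0],"yaw":0},{"dp":[0,0,0],"yaw":0},{"dp":[0,0,0],"yaw":0},{"dp":[0,0,-20],"yaw":0},{"dp":[0,0,-60],"yaw":0},{"dp":[0,0,-110],"yaw":0},{"dp":[0,0,-140],"yaw":0},{"dp":[0,0,-140],"yaw":0}], "fingers": 1}}

```text
clock: 29.6
eef_pos: [526.6, -155.7, 204.5]
tcp_rot: [-3.14, 0.005, 3.113]
contact_force: [-0.4, 0.5, -0.4]
opening: 1.0
grasp_force: 0.0
```

Run:
```python
from h import *
s=r.sense();W=cal('wrist');c=r.grab_frame("wrist")
print(s['clock'],s['eef_pos'],s['tcp_rot'])
h=cv2.cvtColor(c,cv2.COLOR_RGB2HSV)
m=cv2.inRange(h,(0,170,80),(5,255,255))|cv2.inRange(h,(175,170,80),(180,255,255))
k,l,st,ce=cv2.connectedComponentsWithStats(m)
for i in range(1,k):
    if st[i,4]>300:
        ys,xs=np.nonzero(l==i);P=onz(W,np.c_[xs,ys],87)[:,:2];print(ce[i],cv2.minAreaRect(P.astype(np.float32)))
# tab from f1,f2,f3 triangulation, least squares
L=lambda n:(lambda C:((C['K'],C['d'],C['rv'],C['tv']),C['c']))(np.load(n))
for n in('f1','f2','f3'):
    C,im=L(n+'.npz');h=cv2.cvtColor(im,cv2.COLOR_RGB2HSV)
    k,l,st,ce=cv2.connectedComponentsWithStats(cv2.inRange(h,(5,170,120),(15,255,255)))
    i=1+np.argmax(st[1:,4]);print(n,ce[i],st[i],onz(C,[ce[i]],60).round(1))
    rc=cv2.minAreaRect(np.argwhere(l==i)[:,::-1].astype(np.float32));print(onz(C,cv2.boxPoints(rc),62).round(1)[:,:2].tolist())
c=s['tcp_rot'][2];t=np.array([480.5,172.5,160])-s['eef_pos'];print(t[0]*np.cos(c)+t[1]*np.sin(c),t[0]*np.sin(c)-t[1]*np.cos(c),-t[2])
```

```text
29.6 [ 526.64020292 -155.68196707  204.54829715] [-3.1403243   0.00465731  3.11263728]
[155.72967651  81.40843882] ((444.8917236328125, -228.69361877441406), (60.642555236816406, 32.60107421875), 32.3742561340332)
[258.49225473 182.12134251] ((525.16748046875, -155.30734252929688), (14.234709739685059, 56.798553466796875), 87.96065521240234)
f1 [245.77674419  97.32093023] [238  85  20  27 215] [[482.5 170.2  60. ]]
[[471.5, 163.5], [470.5, 178.8], [494.7, 180.7], [495.8, 165.1]]
f2 [240.84864865  92.99189189] [230  76  27  37 370] [[482.3 170.6  60. ]]
[[472.1, 163.9], [471.2, 179.1], [494.7, 180.8], [495.7, 165.2]]
f3 [166.10830705 199.5446898 ] [146 183  44  34 951] [[487.5 177.9  60. ]]
[[472.8, 187.5], [504.3, 190.0], [504.6, 168.7], [472.4, 166.0]]
55.622164386210656 326.7085806451288 44.548297154984226
```

Request:
{"fn": "carry_out", "kwargs": {"targets": [{"dp":[9,55,0],"yaw":-1},{"dp":[18,110,0],"yaw":-2},{"dp":[27,165,0],"yaw":-3},{"dp":[36,220,0],"yaw":-4},{"dp":[45,275,0],"yaw":-5},{"dp":[52,320,0],"yaw":-5.5},{"dp":[53,327.3,20],"yaw":-5.5},{"dp":[53,327.3,60],"yaw":-5.5},{"dp":[53,327.3,60],"yaw":-5.5},{"dp":[53,327.3,60],"yaw":-5.5}], "fingers": 0.1}}

```text
clock: 30.9
eef_pos: [481.6, 173.3, 142.2]
tcp_rot: [-3.141, -0.001, -3.075]
contact_force: [0.7, -0.9, 0.5]
opening: 0.549
grasp_force: 0.0
```

Run:
```python
from h import *
s=r.sense();W=cal('wrist');c=r.grab_frame("wrist");np.savez('f6.npz',c=c,K=W[0],d=W[1],rv=W[2],tv=W[3])
print(s['clock'],s['eef_pos'],s['tcp_rot'],s['opening'])
save('w6',cv2.resize(c[150:330,150:370],None,fx=3.5,fy=3.3,interpolation=cv2.INTER_CUBIC))
h=cv2.cvtColor(c,cv2.COLOR_RGB2HSV)
k,l,st,ce=cv2.connectedComponentsWithStats(cv2.inRange(h,(5,170,100),(15,255,255)))
i=1+np.argmax(st[1:,4]);print(ce[i],st[i]);P=np.argwhere(l==i)[:,::-1]
for z in(53,62): print(z,cv2.minAreaRect(onz(W,P,z)[:,:2].astype(np.float32)))
```

```text
30.9 [481.64661654 173.30579943 142.18104057] [-3.14132900e+00 -8.80298702e-04 -3.07476788e+00] 0.5487364737102626
[257.09007982 191.54618016] [245 175  27  43 877]
53 ((481.1561584472656, 172.86204528808594), (31.370649337768555, 18.43547248840332), 3.223733901977539)
62 ((478.58148193359375, 172.7086944580078), (30.1141357421875, 17.69707489013672), 3.223726987838745)
```

View pics/w6.png

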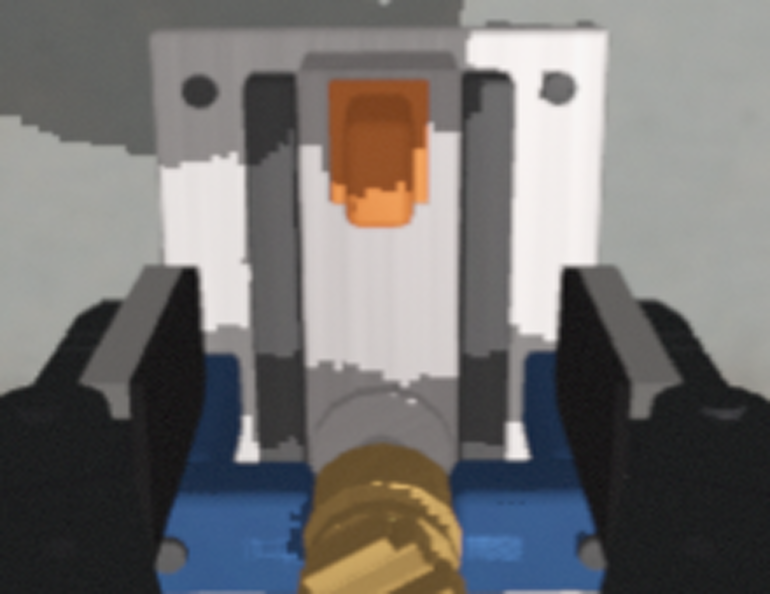

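The tab is centred at crop (378,161), midway between the fingers, and the orange flange sits under it on the block. The foot disc is under the bridge, and the screw's slot has turned. Moving down to the tab.

Request:
{"fn": "carry_out", "kwargs": {"targets": [{"dp":[-1.4,-0.3,30],"yaw":0},{"dp":[-1.4,-0.3,60],"yaw":0},{"dp":[-1.4,-0.3,82],"yaw":0},{"dp":[-1.4,-0.3,93],"yaw":0},{"dp":[-1.4,-0.3,93],"yaw":0},{"dp":[-1.4,-0.3,93],"yaw":0}]}}

```text
clock: 31.7
eef_pos: [483.9, 173.5, 50.1]
tcp_rot: [3.141, 0.002, -3.075]
contact_force: [0.3, 0.0, 0.4]
opening: 0.55
grasp_force: 0.0
```

Request:
{"fn": "carry_out", "kwargs": {"targets": [{"dp":[0,0,0],"yaw":0},{"dp":[0,0,0],"yaw":0},{"dp":[0,0,0],"yaw":0},{"dp":[0,0,0],"yaw":0},{"dp":[0,0,0],"yaw":0}], "fingers": -1, "grip_force": 30}}

```text
clock: 32.33
eef_pos: [483.5, 173.4, 49.8]
tcp_rot: [3.141, 0.001, -3.074]
contact_force: [-0.4, -0.6, 6.8]
opening: 0.157
grasp_force: 31.0
```

```bash
python3 av.py 3
```

```text
32.475 [483.46 173.42  49.75] yaw -3.0741 F [-1.68 -0.59  6.41] T [-0.06   0.166  0.145] sd [0.015 0.017 0.03 ]
```

Request:
{"fn": "carry_out", "kwargs": {"targets": [{"dp":[2,0,0],"yaw":0},{"dp":[4,0,0],"yaw":0},{"dp":[6,0,0],"yaw":0},{"dp":[8,0,0],"yaw":0}]}}

```text
clock: 32.98
eef_pos: [477.3, 173.4, 49.8]
tcp_rot: [3.141, 0.005, -3.074]
contact_force: [6.4, 1.2, 0.4]
opening: 0.156
grasp_force: 29.9
```

```bash
python3 av.py 2
```

```text
33.075 [477.01 173.34  49.77] yaw -3.0744 F [6.03 0.8  0.73] T [ 0.062 -0.762  0.014] sd [0.02  0.039 0.016]
```

Request:
{"fn": "carry_out", "kwargs": {"targets": [{"dp":[2,0,0],"yaw":0},{"dp":[4,0,0],"yaw":0},{"dp":[6,0,0],"yaw":0},{"dp":[8,0,0],"yaw":0},{"dp":[10,0,0],"yaw":0},{"dp":[12,0,0],"yaw":0},{"dp":[12,0,0],"yaw":0},{"dp":[12,0,0],"yaw":0}]}}

```text
clock: 34.08
eef_pos: [465.1, 172.6, 49.8]
tcp_rot: [3.141, 0.004, -3.074]
contact_force: [5.7, -0.5, 0.7]
opening: 0.159
grasp_force: 30.1
```

```bash
python3 av.py 2
```

```text
34.175 [465.09 172.56  49.78] yaw -3.0744 F [5.53 0.27 1.16] T [ 0.077 -0.748  0.022] sd [0.057 0.044 0.014]
```

Request:
{"fn": "carry_out", "kwargs": {"targets": [{"dp":[-0.3,0,0],"yaw":0},{"dp":[-0.3,0,0],"yaw":0},{"dp":[-0.3,0,0],"yaw":0},{"dp":[-0.3,0,0],"yaw":0},{"dp":[-0.3,0,-15],"yaw":0},{"dp":[-0.3,0,-50],"yaw":0},{"dp":[-0.3,0,-100],"yaw":0},{"dp":[-0.3,0,-120],"yaw":0},{"dp":[-0.3,0,-120],"yaw":0},{"dp":[-0.3,0,-120],"yaw":0}], "fingers": 0.3}}

```text
clock: 35.42
eef_pos: [462.9, 171.8, 168.7]
tcp_rot: [-3.141, -0.001, -3.075]
contact_force: [-0.2, -0.4, 0.7]
opening: 0.651
grasp_force: 0.0
```

Run:
```python
from h import *
s=r.sense();W=cal('wrist');c=r.grab_frame("wrist")
print(s['clock'],s['eef_pos'],s['opening'],s['contact_force'])
h=cv2.cvtColor(c,cv2.COLOR_RGB2HSV)
k,l,st,ce=cv2.connectedComponentsWithStats(cv2.inRange(h,(5,170,100),(15,255,255)))
i=1+np.argmax(st[1:,4]);P=np.argwhere(l==i)[:,::-1]
print(ce[i],cv2.minAreaRect(onz(W,P,53)[:,:2].astype(np.float32)))
b=r.grab_frame("side");h=cv2.cvtColor(b,cv2.COLOR_RGB2HSV)
m=cv2.inRange(h,(0,170,110),(5,255,255));k,l,st,ce=cv2.connectedComponentsWithStats(m);print([(ce[i].round(1).tolist(),st[i,4]) for i in range(1,k) if st[i,4]>30])
```

```text
35.425 [462.91396786 171.77095301 168.74264306] 0.6513160639097385 [-0.24740032 -0.36503874  0.70345107]
[257.45       182.49677419] ((462.9897766113281, 171.74307250976562), (30.44966697692871, 18.119213104248047), 3.3326518535614014)
[([272.3, 221.8], np.int32(70)), ([256.5, 269.9], np.int32(337))]
```

The tab has moved from x 481 to 463, about 18 mm, and the driver's handle is where it started. The loose decoys had toppled on their own before the arm came near. Handing in.

```bash
python3 -c "
from rig import r
print(r.sign_off())"
```

```text
the job is handed in; nothing more can be done
None
```

I handed the job in; no verdict came back. The screw is set to roughly 4–6 N (estimated from torque and drag), the driver is upright in its stand, and the block is drawn about 18 mm to the front with the foot still on it.

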